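Open the bore cover and hold the probe centred in the cylinder

TASK

On the gauging stand, turn the orange knob clockwise until it clicks past its detent and the red cover has swung right off the bore of the finned cylinder. Then take the red-handled probe out of its rack and, keeping it upright, lower its rod into the bore without ever touching the stand, until the red band on the rod is level with the top of the brass bush. Finish while still holding it there, still and centred in the bore to within 4 mm; leave everything else where it is.

Things in the scene. Friction and masses are not known exactly. Their poses are not given: they have to be found in the camera images.
- stand: gauging stand, fixed to the bench: green base plate 120 x 210 x 12 mm. Origin under the plate's centre, z up. On its y axis, at y = +55 mm, stands the finned cylinder (86 mm across the fins, which reach to 95 mm high) with a brass bush 40 mm across whose top is 110 mm above the bench; at y = -55 mm stands the knob's post
- bore_mouth (a point): centre of the bore, at the top face of the brass bush. Round vertical bore 24 mm across, 98 mm deep (closed by the base plate)
- knob (a joint): angle of the orange knob, which carries the red cover. 0 = cover over the bore (the start), 1.2 = open against its end stop; it grows clockwise seen from above. An over-centre spring resists (up to about 0.2 N m) and throws it back until 0.6, then snaps it on to 1.2 and keeps it there
- knob_grip (a point): on the knob's vertical axis, 147 mm above the bench, where to grip the knob: an orange upright bar 14 mm thick (along this point's x), 46 mm long (along its y), its top 18 mm above this point and its foot 25 mm below. The point turns with the knob; its y points along the cover.
- cover_centre (a point): centre of the red cover's end disc (38 mm across, 4 mm thick, its top 117 mm above the bench), on a red strip 110 mm from the knob's axis; over the bore at the start, it turns with the knob and swings away from the robot
- rack: gauge rack, fixed to the bench: blue frame with a wooden top 60 x 200 mm, 95 mm high. Origin under its centre; three vertical holes of 16 mm in a row along its y axis at y = -60, 0 and +60 mm, each with a gauge hanging in it, whose handle's top is 165 mm above the bench
- probe: the probe with the red handle, loose, 155 mm long, about 150 g, hanging upright in one of the rack's holes. Origin at the rod's lower tip, z along the rod up to the handle. Steel rod 10 mm across from z = 0 to 85 mm, a shoulder 32 mm across from 85 to 91 mm (it rests on the rack's top), round red handle 24 mm across from 91 to 155 mm
- probe_band (a point): centre of the red band on the probe's rod (10 mm tall), 60 mm above the tip
- probe_grip (a point): centre of the probe's handle, on its axis, 125 mm above the tip: where to grip it
- gauge_blue: another gauge hanging in the rack, blue handle, same outer shape, no band: leave alone. Origin at its tip
- gauge_black: another gauge hanging in the rack, black handle, same outer shape, no band: leave alone. Origin at its tip
- wrench: loose steel wrench 180 mm long lying on the bench along its x: leave alone
- screwdriver: loose screwdriver 200 mm long with yellow handle, lying on the bench along its x: leave alone
- oil_bottle: loose blue bottle 60 mm across, 140 mm tall: leave alone. Origin under its foot
- bearing: loose steel ring 60 mm across, 16 mm tall: leave alone
- grease_tin: loose yellow tin 70 mm across, 60 mm tall: leave alone. Origin under its foot
Mind the look-alikes: they are no part of the job. Several things have the shape of the probe; the one meant has the colours described above.

How it is judged (in metres and radians):
On the way, in this order (a step that is already met when the one before it is completed fails the run):
1. the knob is turned past its detent, the cover clear of the bore (value of joint knob above 1.05 rad), for 0.2 s.
2. the probe is lifted out of the rack (height (world z) of probe above 0.105 m), for 0.1 s.
3. the probe's rod has entered the bore (z of probe in the frame of bore_mouth below -0.01 m and horizontal distance between probe and bore_mouth below 0.007 m), for 0.1 s.
At the end, for the whole second after the job is handed in: The gripper still holds the probe, still (under 20 mm/s) and upright (within 4 degrees) in the bore, touching nothing of the stand: tip and band within 4 mm of the bore's axis, the band's centre within 7 mm of the height of the bush's top, the cover open (knob above 1.05) (horizontal distance between each of probe, probe_band and bore_mouth below 0.004 m and z of probe_band in the frame of bore_mouth between -0.007 and 0.007 m and angle between probe's own z axis and vertical below 0.07 rad and contact force between the fingers and probe above 2 N and contact force between probe and stand below 0.5 N and linear speed of probe below 0.02 m/s and value of joint knob above 1.05 rad); the arm keeps its last pose, push and grip.
It fails at once if the probe touches the stand, its bore or its cover (over 0.5 N) (contact force between probe and stand above 0.5 N).
It fails at once if another gauge of the rack is moved more than 20 mm (distance of any of gauge_blue, gauge_black from where it was at the start of the episode above 0.02 m).
It fails at once if another loose thing on the bench is moved more than 30 mm (distance of any of wrench, screwdriver, oil_bottle, bearing, grease_tin from where it was at the start of the episode above 0.03 m).
It also fails if it takes over 64 s, if anything falls off the work surface, if the arm or the gripper's body presses on something with over 40 N, if the wrist force passes 120 N, or if a joint passes its speed limit or range.

ROBOT

A 6-joint arm with a two-finger parallel gripper is mounted at the origin on the work surface. World frame = base frame: x ahead of the robot, y to its left, z up, the work surface at z = 0. Lengths are in mm, angles in rad, forces in N, time in s.
With the tool pointing down it reaches from about 275 to 750 mm from the base axis. Payload 10.2 kg.
Tool frame: the origin (TCP) lies midway between the tips of the shut fingers; the grasp point (between the pads) lies 19 mm behind it (ctrl.grasp_offset is the distance from the TCP to the grasp point, in mm); z points along the fingers, y is the line along which they close (so a half turn about z gives the same grasp; the last joint's range is limited). The gripper opens to 85 mm and grips with 20 to 120 N. Pads are 22 mm wide; open, the fingers measure 114 mm over their backs; the gripper's body (76 mm by 85 mm) begins 54 mm behind the grasp point. The pads swing forward as they close: fully open they stand 13 mm farther back than shut.
Start: joints at [1.081, 0.313, 1.498, -0, 1.331, -0.223], TCP at [138.427, 506.428, 231.294] pointing down, gripper open.
Joint ranges: [-2.94, 2.94], [-0.97, 2.17], [0.19, 2.56], [-1.23, 4.37], [0.02, 3.11], [-2.88, 2.88]. Speed limits (rad/s): [2.39, 2.39, 3.01, 3.14, 3.14, 3.14].

INTERFACE

Orientations are given as a unit quaternion [w, x, y, z].
In Python, from rig import ctrl, viewer, models gives the robot as it stands. The module is installed in compiled form; this text tells all that it offers.
- The arm moves only by the shell command python3 -m pendant 'ROWS' [OPENING] [FORCE]. ROWS is text: rows parted by semicolons, each of 4 numbers parted by spaces: the shift along the tool's x, y, z in m, then the turn about the tool's z in rad. In form: x y z yaw; .... A call has 1 to 10 rows; each row shifts and turns the commanded pose from where the row before left it, along the tool's axes as they then stand; what a row does not reach is not made up. A row lasts 1/8 s, in which the tool goes at most 62.5 mm and 10.7 degrees, less where a joint would pass 70% of its speed; a pose out of reach is approached as far as the arm can. A call is refused whole if a number of a shift passes 0.0625 or a number of a turn 0.188, either way. A call with a gripper value outside its range is refused whole. OPENING is the opening, from 0 (shut) to 1 (fully open), set as the call begins (- or left out, the last holds). The fingers move at their own pace and stop on an object; FORCE is the grip in N (left out, the last holds). Time passes only in rows, so rows that do not move let the fingers close. It gives the time, the measured TCP pose, the force, the opening and the grip force at its end, in the units of the state.
- ctrl.sense(): the state, without advancing time (a new reading comes with each control period).
- viewer.capture(name): name is "side" or "top" or "wrist"; returns a dict with "color" (420x560x3 uint8, red, green, blue), "vertical_fov" (degrees; the focal length in pixels is half the picture's height over the tangent of half this angle, whatever the lens; pixels are square), "cx", "cy" (the principal point, pixels), "dist" ([k1, k2, p1, p2, k3] as OpenCV has them; the pictures are not rectified), "pose" (4x4, takes a point from camera to world coordinates). Camera axes: x right, y down, z forward; pixel columns grow to the right and rows downward; lengths in mm; the calibration is good to about 2 mm. A picture is of the moment at which its call begins. There is no depth.
- ctrl.finish_job(): hands the job in; it is judged then, once.
Trained networks look in the newest picture that a camera, given by its name, has taken for a name from the list of things; names that differ only in an ending like _2 or _b are one class to them, and where a whole thing is asked for, a point or a joint stands for the part that bears it (a point fixed in the world has none). Each returns a list of dicts, best first, with "p" (0 to 1); they miss things now and then, are a little off and sometimes report something else, mostly with a low value. They report only what shows in the picture. A call takes as long as a camera call. They do not tell look-alikes from the thing itself.
- models.boxes_of(camera, query): "at" ([x, y, z] in mm, in world coordinates, good to about 4 mm: the middle of the surface that is visible of it).
The state is a dict: "time_s": time; "joints": joint angles; "dq": joint speeds; "tau": joint torques, N m; "eef_pos": TCP position; "ee_rot": TCP orientation; "force": force on the tool from outside, world axes, zero at the start; "wrist_torque": the same for the moment, N m; "grip_width": opening from 0.0 (shut) to 1.0 (fully open); "grip_force": force on a finger pad.
Only numpy, scipy, OpenCV 4.12 (cv2) and the standard library are available. Lean on these libraries where they do the work, as an engineer would, in place of code of your own. Each camera call takes 0.05 s, during which the arm holds its last target. There are 200 camera calls.

## Working session

There is one attempt and no reset: what is moved stays moved. The work goes in short steps, Python scripts to look and compute and a shell command to move; the robot and the scene stay as the last step left them, time stands still between calls to the robot, and variables do not carry over. Pictures are saved under pics/ and viewed, at most 10 in all, crops included, and the job is handed in when it is done.

```bash
mkdir -p pics; cat > h.py <<'E'
import numpy as np, cv2
from rig import ctrl, viewer, models
def K(c):
    f=c["color"].shape[0]/2/np.tan(np.radians(c["vertical_fov"])/2)
    return np.array([[f,0,c["cx"]],[0,f,c["cy"]],[0,0,1.]])
def ray(c,u,v):
    p=cv2.undistortPoints(np.array([[[u,v]]],float),K(c),np.array(c["dist"],float))[0,0]
    T=np.array(c["pose"]); return T[:3,3],T[:3,:3]@np.array([p[0],p[1],1])
def at_z(c,u,v,z):
    o,d=ray(c,u,v); return o+d*(z-o[2])/d[2]
def proj(c,P):
    T=np.linalg.inv(np.array(c["pose"])); r,_=cv2.Rodrigues(T[:3,:3])
    return cv2.projectPoints(np.array(P,float).reshape(-1,1,3),r,T[:3,3],K(c),np.array(c["dist"],float))[0][:,0]
def save(c,n): cv2.imwrite("pics/"+n+".png",c["color"][:,:,::-1])
E
python3 - <<'E'
from h import *
ims=[]
s=ctrl.sense(); print(s["time_s"],s["eef_pos"],s["ee_rot"],s["force"],ctrl.grasp_offset)
for n in ["top","side"]:
    c=viewer.capture(n); save(c,n+"0"); print(n,np.round(c["pose"],2).tolist(),c["dist"])
    for q in ["knob","cover_centre","bore_mouth","stand","rack","probe","gauge_blue","gauge_black","oil_bottle","grease_tin"]:
        for d in models.boxes_of(n,q)[:3]: print(q,round(d["p"],2),np.round(d["at"]),np.round(proj(c,d["at"])[0]))
E
```

```text
0.0 [138.2848087  506.19457727 230.73594243] [-2.28743180e-04  1.33011810e-01  9.91114243e-01 -6.02090954e-04] [-0.03532058 -0.20439174  0.38640176] 18.700000000000003
top [[-0.01, -0.98, 0.22, 291.29], [-1.0, 0.01, -0.0, 11.31], [-0.0, -0.22, -0.98, 1302.91], [0.0, 0.0, 0.0, 1.0]] [-0.18042275  0.          0.          0.          0.        ]
knob 0.78 [ 589. -164.  116.] [355. 196.]
knob 0.56 [ 579. -148.   29.] [343. 209.]
cover_centre 0.79 [ 586. -168.  120.] [357. 197.]
bore_mouth 0.82 [ 572. -150.   30.] [344. 211.]
bore_mouth 0.64 [741. 345.  18.] [147. 149.]
stand 0.74 [529. 169. 151.] [207. 220.]
stand 0.7 [ 576. -150.   29.] [344. 210.]
rack 0.64 [534. 221.  96.] [187. 222.]
probe 0.69 [443. 110. 153.] [233. 258.]
probe 0.59 [530. 171. 149.] [206. 219.]
probe 0.54 [419.  -1.   6.] [284. 276.]
gauge_blue 0.47 [558. 288. 154.] [154. 207.]
gauge_black 0.6 [544. 233. 149.] [178. 213.]
oil_bottle 0.81 [706.  73.  94.] [252. 151.]
grease_tin 0.56 [355. 304.  64.] [153. 301.]
side [[-1.0, -0.0, 0.05, 485.16], [-0.04, 0.48, -0.87, 1078.42], [-0.02, -0.88, -0.48, 728.04], [0.0, 0.0, 0.0, 1.0]] [-0.08815776  0.          0.          0.          0.        ]
knob 0.7 [ 589. -185.  119.] [269. 187.]
cover_centre 0.73 [ 586. -180.  120.] [269. 187.]
bore_mouth 0.88 [588. -88.  62.] [267. 221.]
stand 0.86 [584. -85.  62.] [269. 221.]
stand 0.51 [735. 351.  19.] [182. 345.]
rack 0.95 [542. 301.  64.] [277. 314.]
probe 0.96 [451. 116. 109.] [320. 247.]
probe 0.56 [534. 188. 134.] [282. 255.]
probe 0.16 [ 590. -187.  117.] [268. 187.]
gauge_blue 0.8 [562. 303. 134.] [266. 287.]
gauge_black 0.58 [549. 245. 143.] [274. 267.]
oil_bottle 0.97 [712.  96.  70.] [211. 255.]
grease_tin 0.96 [358. 336.  50.] [368. 331.]
```

```bash
python3 - <<'E'
import cv2,numpy as np
a=cv2.imread("pics/top0.png")[100:320,120:400]; b=cv2.imread("pics/side0.png")[130:390,160:440]
a=cv2.resize(a,None,fx=1.42,fy=1.42*1.0,interpolation=3);b=cv2.resize(b,None,fx=1.42,fy=1.42,interpolation=3)
h=max(a.shape[0],b.shape[0]); o=np.zeros((h,a.shape[1]+b.shape[1],3),np.uint8);o[:a.shape[0],:a.shape[1]]=a;o[:b.shape[0],a.shape[1]:]=b
cv2.imwrite("pics/both.png",o)
E
```

```text
(no output)
```

View pics/both.png

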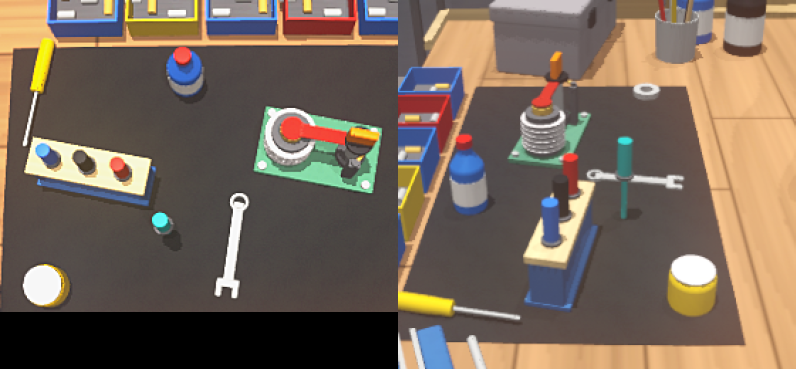

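The picture shows three gauges in the rack: blue (crop 47,155), black (83,162) and red (120,168). A teal look-alike stands at (162,223), outside the rack. The red-handled one in the rack, at about top pixel (206,219), is the one meant. The knob's orange bar is at about top pixel (375,197).

```bash
python3 - <<'E'
from h import *
def blobs(c,lo,hi,box,sm=120):
    x0,x1,y0,y1=box; m=np.zeros(c["color"].shape[:2],np.uint8)
    hsv=cv2.cvtColor(c["color"],cv2.COLOR_RGB2HSV)
    m[y0:y1,x0:x1]=cv2.inRange(hsv,lo,hi)[y0:y1,x0:x1]; return m
T=viewer.capture("top");S=viewer.capture("side")
# orange bar / red parts
for n,c,box in [("top",T,(290,400,160,250)),("side",S,(230,300,150,230))]:
    for nm,lo,hi in [("orange",(10,150,90),(22,255,255)),("red",(0,160,90),(6,255,255))]:
        m=blobs(c,lo,hi,box); k,l,st,ce=cv2.connectedComponentsWithStats(m)
        for i in range(1,k):
            if st[i,4]>8: print(n,nm,st[i],ce[i].round(1), at_z(c,*ce[i],117 if nm=="red" else 165).round(0))
for n,c,box in [("top",T,(190,230,195,245)),("side",S,(265,300,225,285))]:
    m=blobs(c,(0,160,70),(6,255,255),box); k,l,st,ce=cv2.connectedComponentsWithStats(m)
    for i in range(1,k):
        if st[i,4]>8: print(n,"probe",st[i],ce[i].round(1),at_z(c,*ce[i],133).round(0))
u=cv2.resize(np.hstack([T["color"][160:245,290:400],T["color"][190:260,130:240][:85] if 0 else T["color"][185:270,130:240]]),None,fx=3.6,fy=3.6,interpolation=3)
cv2.imwrite("pics/crop1.png",u[:,:,::-1])
E
```

```text
top orange [364 190  23  13 137] [374.1 196.8] [ 574. -200.  165.]
top red [318 182  46  20 478] [338.5 192.4] [ 597. -127.  117.]
side orange [267 167   8  19 130] [270.7 176. ] [ 579. -158.  165.]
side red [254 188  19  18 168] [263.6 196.9] [ 599. -124.  117.]
top probe [198 211  13  14  85] [203.7 217.4] [538. 178. 133.]
side probe [277 238  10  29 213] [281.6 250.2] [536. 168. 133.]
```

View pics/crop1.png

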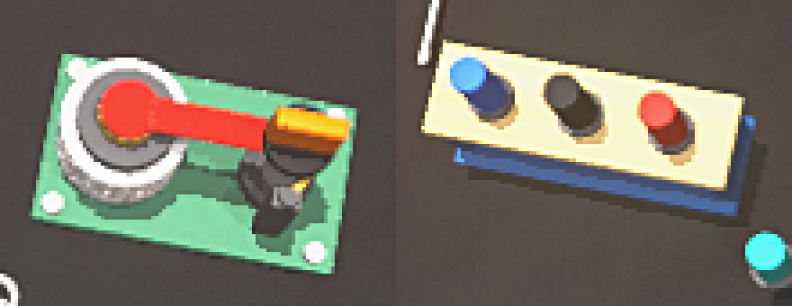

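The close crop confirms the choice: the red handle is the rightmost gauge in the rack, crop (665,112). The cover disc is at crop (128,110) and the bar's bright top face is centred near (312,123).

```bash
python3 - <<'E'
from h import *
c=viewer.capture("top")
f=lambda x,y,z,ox=290,oy=160:at_z(c,ox+x/3.6,oy+y/3.6,z)
d=f(128,110,117);b=f(312,122,165)
print("disc",d,"bar",b,np.linalg.norm((d-b)[:2]),"dir",np.degrees(np.arctan2(*(d-b)[[1,0]])))
for p in [(72,66),(52,202),(315,252),(335,113)]: print(f(*p,14).round())
for n,p in [("blue",(469,76)),("black",(566,92)),("red",(658,108))]: print(n,f(p[0]-396,p[1],165,130,185).round())
s=ctrl.sense();print(s["time_s"])
E
```

```text
disc [601.78525319 -97.35906056 117.        ] bar [ 581.07711257 -205.89755109  165.        ] 110.4962941165583 dir 79.19831089642118
[661. -69.  14.]
[564. -53.  14.]
[ 528. -233.   14.]
[ 626. -251.   14.]
blue [557. 293. 165.]
black [546. 232. 165.]
red [536. 176. 165.]
1.25
```

```bash
R='-0.0385 -0.0356 0 0'; python3 -m pendant '-0.0385 -0.0356 0 0;-0.0385 -0.0356 0 0;-0.0385 -0.0356 0 0;-0.0385 -0.0356 0 0;-0.0385 -0.0356 0 0;-0.0385 -0.0356 0 0;-0.0385 -0.0356 0 0;-0.0385 -0.0356 0 0' 1
python3 -m pendant '-0.0385 -0.0356 0 0;-0.0385 -0.0356 0 0;-0.0385 -0.0356 0 0;-0.0385 -0.0356 0 0;-0.0385 -0.0356 0 0;-0.0385 -0.0356 0 0;-0.0385 -0.0356 0 0;-0.0385 -0.0356 0 0'
python3 -m pendant '0 0 0 0.186;0 0 0 0.186;0 0 0 0.186;0 0 0 0.186;0 0 0 0.186;0 0 0 0.186;0 0 0 0.186;0 0 0 0.186;0 0 0 0;0 0 0 0'
cat >> h.py <<'E'
def st():
    s=ctrl.sense(); from scipy.spatial.transform import Rotation as R
    q=s["ee_rot"]; M=R.from_quat([q[1],q[2],q[3],q[0]]).as_matrix()
    print("t",round(s["time_s"],2),"tcp",np.round(s["eef_pos"],1),"yang",round(np.arctan2(M[1,1],M[0,1]),3),"tilt",np.round(M[:2,2],3),"F",np.round(s["force"],1),"grip",round(s["grip_width"],3),round(s["grip_force"],1),"j",np.round(s["joints"],2))
    return np.array(s["eef_pos"]),M,s
def go(target,yang=None):
    p,M,s=st(); print("tool shift m",np.round(M.T@(np.array(target)-p)/1000,4), "yaw", None if yang is None else round(np.arctan2(M[1,1],M[0,1])-yang,3))
E
python3 - <<'E'
from h import *
go([581,-206,170],-0.188)
c=viewer.capture("wrist");save(c,"w1"); print(proj(c,[[581,-206,165],[602,-97,117]]).round())
E
```

```text
time_s: 2.25
eef_pos: [361.1, 148.9, 231.6]
ee_rot: [0.0, 0.133, 0.991, 0.0]
force: [0.2, 0.9, 0.2]
grip_width: 0.999
grip_force: 0.0
time_s: 3.25
eef_pos: [583.2, -207.0, 231.3]
ee_rot: [0.0, 0.133, 0.991, 0.0]
force: [0.1, -0.0, 0.3]
grip_width: 0.998
grip_force: 0.0
time_s: 4.5
eef_pos: [582.5, -205.4, 231.3]
ee_rot: [-0.0, 0.768, 0.641, -0.0]
force: [-0.7, 0.3, -0.6]
grip_width: 1.006
grip_force: 0.0
t 4.5 tcp [ 582.5 -205.4  231.3] yang -0.18 tilt [-0.  0.] F [-0.7  0.3 -0.6] grip 1.006 0.0 j [-0.53  0.52  1.19 -0.    1.43 -0.35]
tool shift m [-0.0008 -0.0013  0.0613] yaw 0.008
[[276. 232.]
 [278.  43.]]
```

View pics/w1.png

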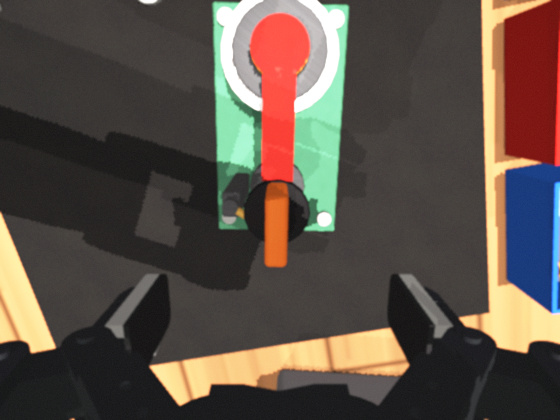

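The bar's top face is centred at (277,225), against a predicted (276,232), and the disc is at (279,45), against (278,43). The bar therefore lies about 4 mm further along +x of the tool, so I'll go down onto it and grip.

```bash
python3 - <<'E'
from h import *
c=viewer.capture("wrist");b=at_z(c,277,225.5,165);d=at_z(c,279.5,45,117);print(b,d,np.linalg.norm((b-d)[:2]),np.arctan2(*(d-b)[[1,0]])-np.pi/2)
E
python3 -m pendant '0.003 -0.001 0 0.008;0 0 0.025 0;0 0 0.025 0;0 0 0.025 0;0 0 0.015 0;0 0 0.013 0;0 0 0 0;0 0 0 0'
python3 -m pendant '0 0 0 0;0 0 0 0;0 0 0 0;0 0 0 0;0 0 0 0;0 0 0 0;0 0 0 0;0 0 0 0' 0 40
python3 -c "from h import *;st()"
```

```text
[ 582.65257968 -201.92661195  165.        ] [603.03672509 -98.53421547 117.        ] 105.382641046141 -0.19465679306398243
time_s: 5.6
eef_pos: [582.4, -202.5, 129.1]
ee_rot: [0.001, 0.772, 0.636, 0.0]
force: [-0.2, 0.2, 0.2]
grip_width: 0.998
grip_force: 0.0
time_s: 6.6
eef_pos: [581.6, -202.2, 128.5]
ee_rot: [-0.001, 0.772, 0.636, -0.0]
force: [-4.9, 1.7, 3.4]
grip_width: 0.161
grip_force: 40.0
t 6.6 tcp [ 581.6 -202.2  128.5] yang -0.193 tilt [-0.001  0.   ] F [-4.9  1.7  3.4] grip 0.161 40.0 j [-0.52  0.6   1.34 -0.    1.2  -0.33]
```

```bash
python3 -m pendant '0 0 0 0.12;0 0 0 0.12;0 0 0 0.12;0 0 0 0.12;0 0 0 0'
python3 -c "from h import *;_,_,s=st();print(s['wrist_torque'])"
```

```text
time_s: 7.22
eef_pos: [583.7, -203.2, 128.5]
ee_rot: [0.002, 0.901, 0.434, 0.002]
force: [9.4, -4.8, -3.0]
grip_width: 0.161
grip_force: 39.1
t 7.22 tcp [ 583.7 -203.2  128.5] yang -0.673 tilt [ 0.005 -0.002] F [ 9.4 -4.8 -3. ] grip 0.161 39.1 j [-0.52  0.6   1.34  0.    1.2   0.15]
[-0.54005692 -1.21162653  0.08302993]
```

```bash
python3 -m pendant '0 0 0 0.12;0 0 0 0.12;0 0 0 0.12;0 0 0 0.12;0 0 0 0.12;0 0 0 0.12;0 0 0 0;0 0 0 0'
python3 - <<'E'
from h import *
_,_,s=st();print(s['wrist_torque'])
c=viewer.capture("top");save(c,"t2");cv2.imwrite("pics/t2c.png",cv2.resize(c["color"][140:250,290:410],None,fx=4,fy=4)[:,:,::-1])
E
```

```text
time_s: 8.22
eef_pos: [585.4, -206.2, 128.6]
ee_rot: [0.004, 0.996, 0.089, 0.005]
force: [22.3, -19.0, -11.9]
grip_width: 0.162
grip_force: 39.2
t 8.22 tcp [ 585.4 -206.2  128.6] yang -1.394 tilt [ 0.011 -0.008] F [ 22.3 -19.  -11.9] grip 0.162 39.2 j [-0.53  0.6   1.33 -0.    1.19  0.87]
[-2.39428471 -2.92607012 -0.0859195 ]
```

View pics/t2c.png

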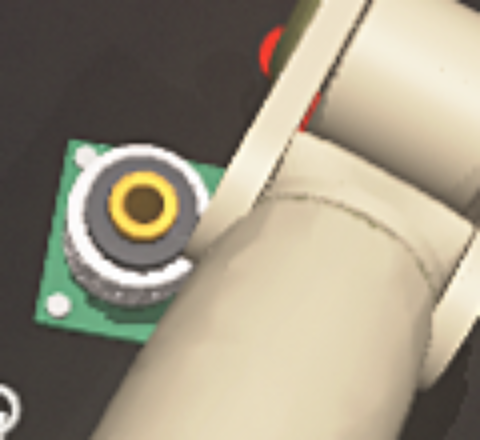

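The bore is uncovered: the bush is at crop (143,205) and the cover has swung away to the upper right. I'll release the knob, rise, and move toward the rack.

```bash
python3 -m pendant '0 0 0 0;0 0 0 0;0 0 0 0;0 0 0 0;0 0 0 0;0 0 0 0' 1
python3 -m pendant '0 0 -0.03 0;0 0 -0.03 0;0 0 -0.03 0;0 0 -0.03 0;0 0 -0.03 0;0 0 0 0;0 0 0 0'
python3 - <<'E'
from h import *
st();c=viewer.capture("wrist");save(c,"w2");t=viewer.capture("top")
print("bush top cam",at_z(t,290+143/4,140+205/4,110))
print("expected bore px",proj(c,[[602,-98,110],[582,-203,165]]))
E
```

```text
time_s: 9.02
eef_pos: [582.0, -202.2, 128.3]
ee_rot: [-0.0, 0.996, 0.089, 0.0]
force: [0.3, 0.6, 0.3]
grip_width: 0.999
grip_force: 0.0
time_s: 9.9
eef_pos: [581.7, -202.2, 277.1]
ee_rot: [-0.001, 0.996, 0.089, -0.001]
force: [-0.8, -0.8, -0.2]
grip_width: 1.002
grip_force: 0.0
t 9.9 tcp [ 581.7 -202.2  277.1] yang -1.392 tilt [-0.002  0.001] F [-0.8 -0.8 -0.2] grip 1.002 0.0 j [-0.52  0.5   1.11 -0.    1.53  0.87]
bush top cam [601.96301928 -98.40514788 110.        ]
expected bore px [[159.8680648  147.44831421]
 [280.3818994  210.0803524 ]]
```

View pics/w2.png

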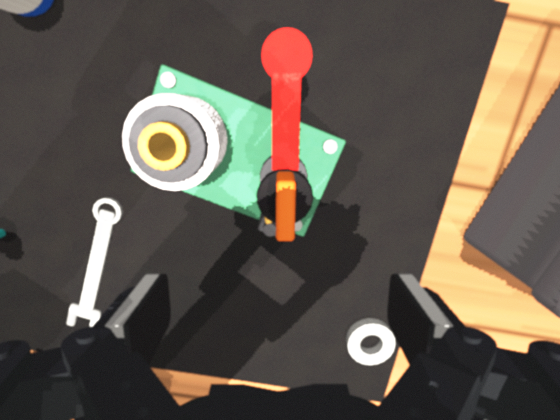

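```bash
python3 -m pendant '0.0195 -0.0495 0 0;0.0195 -0.0495 0 0;0 0 0 -0.186;0 0 0 -0.186;0 0 0 -0.186;0 0 0 -0.186;0 0 0 -0.186;0 0 0 -0.186;0 0 0 -0.096;0 0 0 0'
cat >> h.py <<'E'
def yel(c,guess,r=45):
    u,v=proj(c,guess)[0].astype(int); hsv=cv2.cvtColor(c["color"],cv2.COLOR_RGB2HSV)
    m=np.zeros(hsv.shape[:2],np.uint8); sl=(slice(max(v-r,0),v+r),slice(max(u-r,0),u+r)); m[sl]=cv2.inRange(hsv,(18,120,120),(32,255,255))[sl]
    k=max(cv2.findContours(m,cv2.RETR_EXTERNAL,cv2.CHAIN_APPROX_NONE)[0],key=cv2.contourArea)
    e=cv2.fitEllipse(cv2.convexHull(k)); print("bush",np.round(e[0],1),np.round(e[1],1),at_z(c,*e[0],110).round(1))
E
python3 - <<'E'
from h import *
st();c=viewer.capture("wrist");save(c,"w3");yel(c,[602,-98,110]);go([536,176,277],-0.18)
t=viewer.capture("top");yel(t,[602,-98,110],20)
E
```

```text
time_s: 11.25
eef_pos: [602.6, -97.9, 277.4]
ee_rot: [-0.001, 0.768, 0.64, -0.0]
force: [0.3, -0.4, -0.1]
grip_width: 0.999
grip_force: 0.0
t 11.25 tcp [602.6 -97.9 277.4] yang -0.181 tilt [-0.001  0.001] F [ 0.3 -0.4 -0.1] grip 0.999 0.0 j [-0.35  0.48  1.13 -0.    1.53 -0.17]
bush [279.1 192.2] [45.3 46.3] [603.5 -97.2 110. ]
t 11.3 tcp [602.7 -97.9 277.6] yang -0.182 tilt [-0.001  0.   ] F [-0.3  0.4 -0.2] grip 1.0 0.0 j [-0.35  0.48  1.13  0.    1.53 -0.17]
tool shift m [ 0.2573 -0.1152  0.0008] yaw -0.002Traceback (most recent call last):
  File "<stdin>", line 3, in <module>
  File "h.py", line 25, in yel
    k=max(cv2.findContours(m,cv2.RETR_EXTERNAL,cv2.CHAIN_APPROX_NONE)[0],key=cv2.contourArea)
ValueError: max() iterable argument is empty
```

```bash
python3 -m pendant '0.0429 -0.0192 0 0;0.0429 -0.0192 0 0;0.0429 -0.0192 0 0;0.0429 -0.0192 0 0;0.0429 -0.0192 0 0;0.0429 -0.0192 0 0;0 0 0 0;0 0 0 0'
python3 - <<'E'
from h import *
st();c=viewer.capture("wrist");save(c,"w4");print(proj(c,[536,176,165]))
hsv=cv2.cvtColor(c["color"],cv2.COLOR_RGB2HSV)
m=cv2.inRange(hsv,(0,150,60),(7,255,255));m[:,:180]=0;m[:,400:]=0
k=max(cv2.findContours(m,0,1)[0],key=cv2.contourArea);print(cv2.boundingRect(k))
E
```

```text
time_s: 12.35
eef_pos: [535.7, 175.5, 278.1]
ee_rot: [0.0, 0.768, 0.64, -0.0]
force: [0.1, 0.3, 0.9]
grip_width: 0.997
grip_force: 0.0
t 12.35 tcp [535.7 175.5 278.1] yang -0.181 tilt [-0. -0.] F [0.1 0.3 0.9] grip 0.997 0.0 j [ 0.11  0.37  1.29 -0.    1.48  0.29]
[[278.23030057 209.19755878]]
(263, 177, 32, 46)
```

View pics/w4.png

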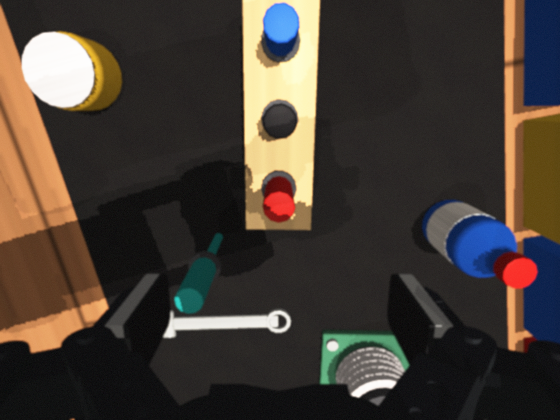

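The red handle's top is at (279,206), against a predicted (278,209). The teal one stands clear on the left at (190,300), so I'll descend and grip.

```bash
python3 -m pendant '0.0015 0 0.03 0;0 0 0.03 0;0 0 0.03 0;0 0 0.03 0;0 0 0.025 0;0 0 0.017 0;0 0 0 0;0 0 0 0'
python3 -m pendant '0 0 0 0;0 0 0 0;0 0 0 0;0 0 0 0;0 0 0 0;0 0 0 0;0 0 0 0;0 0 0 0' 0 50
python3 - <<'E'
from h import *
st()
c=viewer.capture("side");cv2.imwrite("pics/s5.png",cv2.resize(c["color"][160:330,220:380],None,fx=3,fy=3)[:,:,::-1])
E
```

```text
time_s: 13.4
eef_pos: [536.5, 177.2, 117.3]
ee_rot: [0.0, 0.768, 0.641, 0.001]
force: [-0.2, 0.4, 0.1]
grip_width: 1.002
grip_force: 0.0
time_s: 14.4
eef_pos: [536.0, 177.5, 116.6]
ee_rot: [0.0, 0.768, 0.641, 0.0]
force: [-1.0, -0.3, 4.9]
grip_width: 0.265
grip_force: 48.9
t 14.4 tcp [536.  177.5 116.6] yang -0.18 tilt [0.001 0.   ] F [-1.  -0.3  4.9] grip 0.265 48.9 j [0.11 0.51 1.52 0.   1.11 0.29]
```

View pics/s5.png

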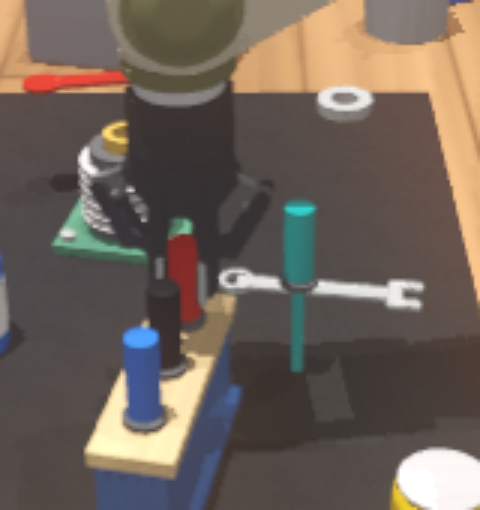

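The fingers hold the red handle (pixel 183,275), with black and blue untouched. Lifting.

```bash
python3 -m pendant '0 0 -0.015 0;0 0 -0.025 0;0 0 -0.025 0;0 0 -0.025 0;0 0 -0.025 0;0 0 -0.025 0;0 0 -0.02 0;0 0 0 0;0 0 0 0'
python3 -c "
from h import *
go([602.8,-97.8,277])"
```

```text
time_s: 15.58
eef_pos: [535.4, 177.3, 275.4]
ee_rot: [-0.0, 0.768, 0.641, -0.001]
force: [0.1, -0.4, -2.5]
grip_width: 0.266
grip_force: 49.1
t 15.57 tcp [535.4 177.3 275.4] yang -0.18 tilt [-0.002 -0.   ] F [ 0.1 -0.4 -2.5] grip 0.266 49.1 j [ 0.11  0.38  1.3  -0.    1.47  0.29]
tool shift m [-0.2586  0.1156 -0.0017] yaw None
```

```bash
python3 -m pendant '-0.02 0.009 0 0;-0.037 0.0165 0 0;-0.037 0.0165 0 0;-0.037 0.0165 0 0;-0.037 0.0165 0 0;-0.037 0.0165 0 0;-0.035 0.0155 0 0;-0.0186 0.0091 0 0;0 0 0 0;0 0 0 0'
python3 - <<'E'
from h import *
p,M,_=st()
s=viewer.capture("side");t=viewer.capture("top");save(s,"s6");save(t,"t6")
g=np.array([p[0],p[1],0])
print("pred tip/band", proj(s,[g+[0,0,p[2]-106.6],g+[0,0,p[2]-46.6],[602.8,-97.8,110]]).round(1))
print(proj(t,[g+[0,0,p[2]-106.6],[602.8,-97.8,110]]).round(1))
a=cv2.resize(s["color"][110:230,220:320],None,fx=5,fy=5,interpolation=3);cv2.imwrite("pics/s6c.png",a[:,:,::-1])
E
```

```text
time_s: 16.82
eef_pos: [603.6, -96.6, 276.1]
ee_rot: [-0.0, 0.767, 0.641, -0.0]
force: [0.3, 0.8, -1.3]
grip_width: 0.271
grip_force: 49.2
t 16.82 tcp [603.6 -96.6 276.1] yang -0.179 tilt [-0.     0.001] F [ 0.3  0.8 -1.3] grip 0.271 49.2 j [-0.35  0.49  1.13  0.    1.52 -0.17]
pred tip/band [[260.1 184.1]
 [259.1 163.2]
 [261.4 203.7]]
[[327.2 183.7]
 [325.5 190.9]]
```

View pics/s6c.png

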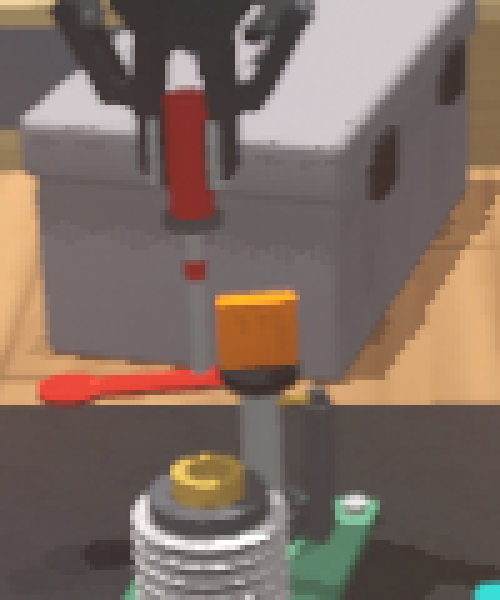

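The tip is at crop (201,370), full-frame (260,184), and the bush top at (207,470), full-frame (261.4,204). Both match the predictions. Tilt along y shows poorly from the side, so I'll check it in the wrist view.

```bash
python3 - <<'E'
from h import *
p,M,_=st()
c=viewer.capture("wrist")
g=np.array([p[0],p[1],0])
print("tip,band,shoulder,bush",proj(c,[g+[0,0,p[2]-106.6],g+[0,0,p[2]-46.6],g+[0,0,p[2]-21],[602.8,-97.8,110],[602.8,-77.8,110]]).round(1))
a=cv2.resize(c["color"][130:330,200:360],None,fx=3,fy=3,interpolation=3);cv2.imwrite("pics/w6c.png",a[:,:,::-1])
E
```

```text
t 16.93 tcp [603.7 -96.6 276.5] yang -0.179 tilt [0. 0.] F [ 0.4  0.1 -2.2] grip 0.267 49.2 j [-0.35  0.49  1.13  0.    1.52 -0.17]
tip,band,shoulder,bush [[277.9 212.5]
 [277.7 242.7]
 [277.6 261.7]
 [277.2 194.9]
 [273.  172.2]]
```

View pics/w6c.png

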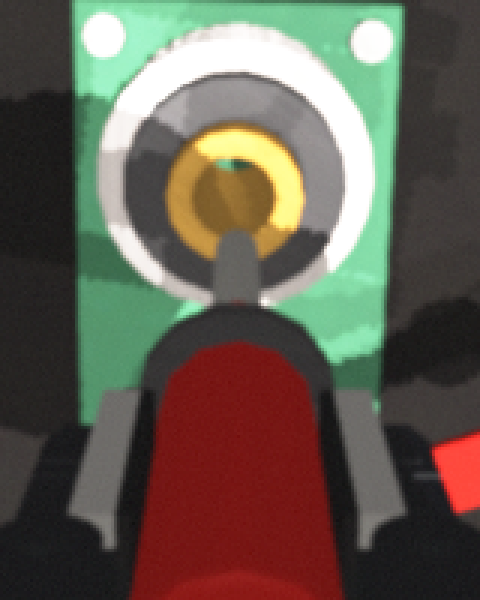

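The wrist view shows the bush centre at (278.3,194.7) and the rod tip near (279,213). Both are within 1 mm of prediction and the rod is vertical, so I'll lower it in two stages.

```bash
python3 -m pendant '-0.0006 -0.0004 0.01 0;0 0 0.01 0;0 0 0.01 0;0 0 0.01 0;0 0 0.01 0;0 0 0.01 0;0 0 0.01 0;0 0 0.01 0;0 0 0 0;0 0 0 0'
python3 - <<'E'
from h import *
go([603.2,-97.6,156.8],-0.18)
c=viewer.capture("wrist");yel(c,[602.8,-97.8,110],60)
E
```

```text
time_s: 18.23
eef_pos: [603.4, -98.4, 196.7]
ee_rot: [0.0, 0.768, 0.641, 0.0]
force: [0.3, 0.2, -1.8]
grip_width: 0.268
grip_force: 49.2
t 18.23 tcp [603.4 -98.4 196.7] yang -0.18 tilt [ 0.001 -0.   ] F [ 0.3  0.2 -1.8] grip 0.268 49.2 j [-0.35  0.53  1.27 -0.    1.34 -0.17]
tool shift m [ 0.0007 -0.0004  0.0399] yaw 0.0
bush [277.4 218.8] [59.4 63.1] [603.5 -97.  110. ]
```

```bash
python3 -m pendant '0.0006 0 0.008 0;0 0 0.008 0;0 0 0.008 0;0 0 0.008 0;0 0 0.005 0;0 0 0.003 0;0 0 0 0;0 0 0 0;0 0 0 0'
python3 - <<'E'
from h import *
p,M,_=st();g=np.array([603.2,-97.6,0])
s=viewer.capture("side");c=viewer.capture("wrist")
print(proj(s,[g+[0,0,110],g+[0,0,115],g+[0,0,135]]).round(1),proj(c,[g+[0,0,110]]).round(1));yel(c,[602.8,-97.8,110],60)
a=cv2.resize(s["color"][155:225,225:295],None,fx=7,fy=7,interpolation=3)
b=cv2.resize(c["color"][170:345,230:330][:170],None,fx=2.8,fy=2.882,interpolation=3)
b=cv2.resize(b,(290,490));cv2.imwrite("pics/f.png",np.hstack([a,b])[:,:,::-1])
E
```

```text
time_s: 19.4
eef_pos: [603.4, -97.8, 156.5]
ee_rot: [0.0, 0.768, 0.641, 0.0]
force: [-0.1, -0.4, -1.4]
grip_width: 0.269
grip_force: 49.2
t 19.4 tcp [603.4 -97.8 156.5] yang -0.18 tilt [ 0. -0.] F [-0.1 -0.4 -1.4] grip 0.269 49.2 j [-0.35  0.56  1.32  0.    1.25 -0.17]
[[261.3 203.7]
 [261.2 202.1]
 [260.9 195.5]] [[277.2 242.6]]
bush [277.4 241.2] [70.8 76.5] [603.4 -96.8 110. ]
```

View pics/f.png

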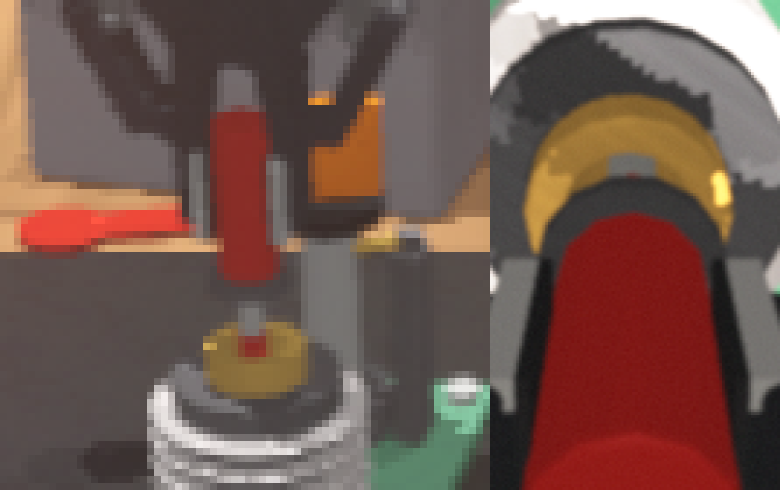

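The band sits at the bush's top, crop (252,345), and the rod stands about 1 mm to the +x side of the bush centre (256). I'll make a small trim and hand in.

```bash
python3 -m pendant '0.0002 -0.0008 -0.001 0;0 0 0 0;0 0 0 0;0 0 0 0;0 0 0 0;0 0 0 0'
python3 -c "
from h import *
st();print(ctrl.finish_job())"
```

```text
time_s: 20.25
eef_pos: [602.6, -97.4, 157.3]
ee_rot: [-0.0, 0.768, 0.641, -0.0]
force: [0.5, 0.7, -1.0]
grip_width: 0.266
grip_force: 49.2
t 20.25 tcp [602.6 -97.4 157.3] yang -0.18 tilt [-0. -0.] F [ 0.5  0.7 -1. ] grip 0.266 49.2 j [-0.35  0.56  1.33 -0.    1.26 -0.17]
the job is handed in; nothing more can be done
None
```

I handed in the job at 20 s, with the cover swung open and the red-handled probe held upright in the bore. By the camera views it is centred to about 1 mm with its band at the bush top; the hand-in returned no verdict.

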